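# Reset the lead former's width dial and lock it

### The job

The lead former is being changed over to the next component. With the spanner, loosen the brass hex lock ring under the dial knob (anticlockwise from above), then turn the knob until its white pointer lines up with the orange marker, and then tighten the lock ring fully again with the spanner without losing the setting. Finish with the spanner lying flat on the bench, off the machine; do not shift the orange marker or push the other things on the bench about.

Things in the scene. Friction and masses are not known exactly. Their poses are not given: they have to be found in the camera images.
- lead_former: Fixed bench machine: grey housing with a flat aluminium deck 55 mm above the bench. Origin at bench level; the deck reaches 125 mm in front of it (-x), 110 mm behind, 115 mm to each side. The deck's front is bare, so that the spanner can lie and swing there. The blue forming head with its crank stands at the back right (x 35 to 90, y -30 to -155 mm, up to 58 mm above the deck).
- deck (a point): Point of the deck's surface on the dial's vertical axis, which lock ring, knob and scale share; axes as the lead former's. The white scale is an arc of 37 to 56 mm radius behind the axis (within 69 degrees of +x), on short pillars, its top 17 mm above the deck.
- ring (a point): Centre of the brass hex lock ring, on the dial's axis. 36 mm across flats, faces upright, 1 to 13 mm above the deck. A corner lies on the point's +x, others every 60 degrees; when tight they lie at 30, 90, 150.. degrees from the lead former's x, so the spanner's handle can point front left (150) or front right (210). The knob hangs over the ring: slide the spanner on level, from the side.
- lock_ring (a joint): Turn of the lock ring, rad: 0 fully tight (hard stop), growing anticlockwise from above to 1.4; it does not rise and stays where left. Takes about 0.35 N m, rising to 0.65 N m over the last 0.5 rad to tight. It clamps the dial below 0.5. Loosened means above 0.55, tight below 0.08.
- knob (a point): Centre of the black fluted knob's grip, on the dial's axis 46 mm above the deck: upright, 31 mm in diameter, from 24 to 60 mm above the deck, over a skirt 36 mm across (20 to 24 mm above the deck). Its x axis points along the white pointer.
- dial (a joint): Turn of the knob, rad, anticlockwise from above, 0 with the pointer along the lead former's +x; range -1.15 to 1.15. With the ring loose it takes about 0.12 N m and stays where left; with the ring tight it is held fast.
- pointer (a point): Tip of the white pointer, 38 mm from the dial's axis, 24 mm above the deck; turns with the knob.
- mark (a point): Where the pointer's tip must stand: on the orange marker's centre line, 38 mm from the dial's axis, 24 mm above the deck. The marker is a stiff orange clip on the white scale, 5 mm wide, its top 21 mm above the deck; it is 30 to 85 degrees anticlockwise of the pointer at the start and must not be moved.
- spanner_grip (a point): Loose open-ended spanner, 182 mm long, 0.2 kg: centre (half-way up) of its red handle, 18 mm wide, 12 mm thick, reaching 50 mm to +x and 58 mm to -x of this point. x points to the jaw, z up. It lies flat, this centre 6 mm up; it can lie likewise on the machine's deck, on the ring too. It balances some 20 mm jawward of here.
- spanner_jaw (a point): Centre of the spanner's jaw, 105 mm along +x from spanner_grip, same height; over the ring's centre when fully on. Jaw faces are parallel to x, 38 mm apart: 2 mm of clearance and about 6 degrees of play each way on the ring. The mouth opens to +x; flared tips 22 mm ahead, throat 22 mm behind. Head 61 mm wide, 9 mm thick; underside flat.
- board_a1: Bystander: green circuit board, 80x60x15 mm, at the back left.
- tweezers: Bystander: steel tweezers, 133 mm long, 10 mm high, left of the machine.
- tape_amber: Bystander: roll of amber tape, 72 mm across, 13 mm high, at the front right.
There are look-alikes about, which are no part of the job. Several things look just like the part that bears spanner_grip: the one meant starts farthest from the robot's base.

How it is judged (in metres and radians):
On the way, in this order (a step that is already met when the one before it is completed fails the run):
1. the lock ring is loosened with the spanner: turned anticlockwise past 0.55 rad with the jaw on it (value of joint lock_ring above 0.55 rad and horizontal distance between spanner_jaw and ring below 0.012 m), for 0.1 s.
2. the pointer stands at the orange marker (within 2.5 mm), the ring still loose (horizontal distance between pointer and mark below 0.0025 m and value of joint lock_ring above 0.45 rad), for 0.2 s.
3. the lock ring is tightened (below 0.08 rad) with the spanner's jaw on it, the pointer still at the marker (value of joint lock_ring below 0.08 rad and horizontal distance between spanner_jaw and ring below 0.012 m and horizontal distance between pointer and mark below 0.0025 m), for 0.1 s.
At the end, for the whole second after the job is handed in: The pointer's tip is within 2.5 mm of the marker's line, the lock ring is tight (below 0.08 rad), and the spanner lies flat on the bench (handle and jaw centres below 16 mm, tilt below 0.15 rad), off the machine (horizontal distance between pointer and mark below 0.0025 m and value of joint lock_ring below 0.08 rad and height (world z) of each of spanner_grip, spanner_jaw below 0.016 m and angle between spanner_grip's own z axis and vertical below 0.15 rad); the robot touches nothing.
It fails at once if the orange marker is shifted by more than 2 mm (distance of mark from where it was at the start of the episode above 0.002 m).
It fails at once if the circuit board, tweezers or tape roll is pushed more than 30 mm (distance of any of board_a1, tweezers, tape_amber from where it was at the start of the episode above 0.03 m).
It also fails if it takes over 66 s, if anything falls off the work surface, if the arm or the gripper's body presses on something with over 40 N, if the wrist force passes 120 N, or if a joint passes its speed limit or range.

### The arm

A 7-joint arm with a two-finger parallel gripper is mounted at the origin on the work surface; the furniture and walls round the work are solid. World frame = base frame: x ahead of the robot, y to its left, z up, the work surface at z = 0. Lengths are in m, angles in degrees, forces in N, time in s.
With the tool pointing down it reaches from about 0.425 to 0.875 m from the base axis. Payload 4.7 kg.
Tool frame: the origin (TCP) lies between the finger pads; the fingertips stand 22 mm ahead of it and the grasp point (between the pads) lies 3 mm ahead of it; z points along the fingers, y is the line along which they close (so a half turn about z gives the same grasp; the last joint's range is limited). The gripper opens to 87 mm and grips with 3 to 60 N. Pads are 19 mm wide; open, the fingers measure 117 mm over their backs; the gripper's body (75 mm by 190 mm) begins 51 mm behind the grasp point.
Start: joints at [77.813, 18.392, -4.016, 83.108, 1.295, 78.541, -3.26], TCP at [0.146, -0.633, 0.245] pointing down, gripper open.
Joint ranges: [-163.93, 163.93], [-17.29, 119.83], [-79.2, 71.16], [3.27, 140.29], [-89.18, 269.18], [5.43, 117.66], [-154.24, 154.24]. Speed limits (degrees/s): [147.25, 147.25, 180, 180, 180, 180, 180].

### API

Orientations are given as [roll, pitch, yaw] about the fixed x, y, z axes, in that order (R = Rz(yaw) Ry(pitch) Rx(roll)).
In Python, from cell import env gives the robot as it stands.
- The arm moves only by the tool drive_tool, never from a script. Its argument "moves" is a list of rows, each a list of 3 entries, a list of its own where there are three numbers: the shift along the tool's x, y, z in mm, then the turn, a rotation vector about the tool's x, y, z in rad, then the closure, from 0 (fully open) to 1 (shut). In form: [[[x, y, z], [wx, wy, wz], jaw], ...]. A call has 1 to 12 rows; each row shifts and turns the commanded pose from where the row before left it, along the tool's axes as they then stand; what a row does not reach is not made up. A row lasts 1/12 s, in which the tool goes at most 41.7 mm and 7.16 degrees, less where a joint would pass 70% of its speed; a pose out of reach is approached as far as the arm can. A call with a gripper value outside its range is refused whole. The fingers move at their own pace and stop on an object; "newtons" is the grip in N (left out, the last holds). Time passes only in rows, so rows that do not move let the fingers close. It gives the time, the measured TCP pose, the force, the opening and the grip force at its end, in the units of the state.
- env.get_obs(): the state, without advancing time (a new reading comes with each control period).
- env.read_camera(name): name is "scene" or "top"; returns (picture, depth): 400x640x3 uint8, blue, green, red; 400x640 float32, m along the optical axis (not along the pixel's ray), 0 where there is no reading.
- env.get_calibration(name): a dict with "fx", "fy", "cx", "cy" (pixels), "k1" (the pictures are not rectified: a ray, as slopes to the right and down, at radius r is drawn at 1 + k1 r^2 times it, then the intrinsics apply), "T" (4x4, takes a point from camera to world coordinates). Camera axes: x right, y down, z forward; pixel columns grow to the right and rows downward; lengths in m; the calibration is good to about 2 mm. A picture is of the moment at which its call begins. get_calibration takes no time and is no camera call.
- env.sign_off(): hands the job in; it is judged then, once.
The state is a dict: "time_s": time; "qpos": joint angles; "joint_velocities": joint speeds; "effort": joint torques, N m; "tool_pos": TCP position; "tool_rot": TCP orientation; "force": force on the tool from outside, world axes, zero at the start; "wrist_torque": the same for the moment, N m; "grip_width": finger opening in m; "grasp_force": force on a finger pad.
Only numpy, scipy, OpenCV 4.12 (cv2) and the standard library are available. Lean on these libraries where they do the work, as an engineer would, in place of code of your own. Each camera call takes 0.05 s, during which the arm holds its last target. There are 200 camera calls.

## Working session

There is one attempt and no reset: what is moved stays moved. The work goes in short steps, Python scripts to look and compute and a tool call to move; the robot and the scene stay as the last step left them, time stands still between calls to the robot, and variables do not carry over. Pictures are saved under pics/ and viewed, at most 10 in all, crops included, and the job is handed in when it is done.

Besides the shell and the picture viewer there is one more tool, called as name(argument=value, ...) on one line, values as JSON. drive_tool: Moves the arm, as the interface text tells. Its arguments: {"type":"object","properties":{"moves":{"type":"array"},"newtons":{"type":"number"}},"required":["moves"]}

```bash
ls; mkdir -p pics; python3 - <<'E'
from cell import env
import cv2,numpy as np
o=env.get_obs();print({k:np.round(v,3) for k,v in o.items()})
for n in("scene","top"):
    p,d=env.read_camera(n);cv2.imwrite(f"pics/{n}0.png",p);np.savez(f"pics/{n}0.npz",p=p,d=d);c=env.get_calibration(n);print(n,{k:np.round(v,3) for k,v in c.items()})
E
```

```text
pics
{'time_s': np.float64(0.0), 'qpos': array([77.812, 18.439, -4.016, 83.174,  1.297, 78.54 , -3.262]), 'joint_velocities': array([ 0.072, -0.005, -0.014,  0.047, -0.024, -0.029,  0.037]), 'effort': array([-1.0000e-03, -4.9129e+01, -4.0400e-01, -3.1253e+01, -6.4000e-02,
        4.4000e-02,  0.0000e+00]), 'tool_pos': array([ 0.146, -0.633,  0.243]), 'tool_rot': array([-1.79893e+02,  7.00000e-03,  1.29970e+01]), 'force': array([-0.467, -0.032, -0.148]), 'wrist_torque': array([ 0.016, -0.003, -0.013]), 'grasp_force': np.float64(0.0), 'grip_width': np.float64(0.087)}
scene {'fx': np.float64(423.091), 'fy': np.float64(423.091), 'cx': np.float64(317.67), 'cy': np.float64(205.908), 'k1': np.float64(-0.087), 'T': array([[-0.882, -0.364,  0.3  ,  0.252],
       [-0.471,  0.685, -0.555,  0.455],
       [-0.004, -0.631, -0.776,  0.762],
       [ 0.   ,  0.   ,  0.   ,  1.   ]])}
top {'fx': np.float64(513.342), 'fy': np.float64(513.342), 'cx': np.float64(318.118), 'cy': np.float64(204.757), 'k1': np.float64(0.038), 'T': array([[-1.000e-03, -9.890e-01,  1.450e-01,  3.560e-01],
       [-1.000e+00, -0.000e+00, -9.000e-03, -2.900e-02],
       [ 9.000e-03, -1.450e-01, -9.890e-01,  1.315e+00],
       [ 0.000e+00,  0.000e+00,  0.000e+00,  1.000e+00]])}
```

View pics/top0.png

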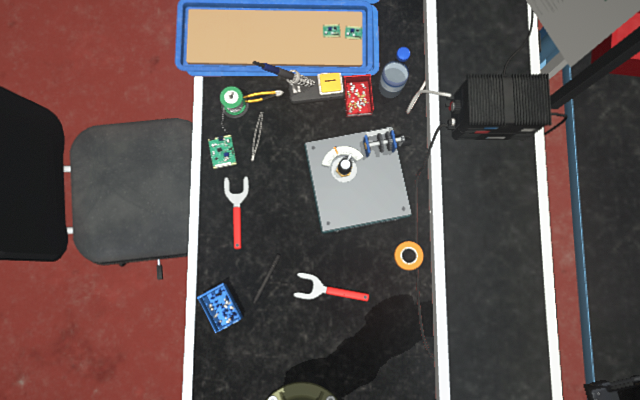

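View pics/scene0.png

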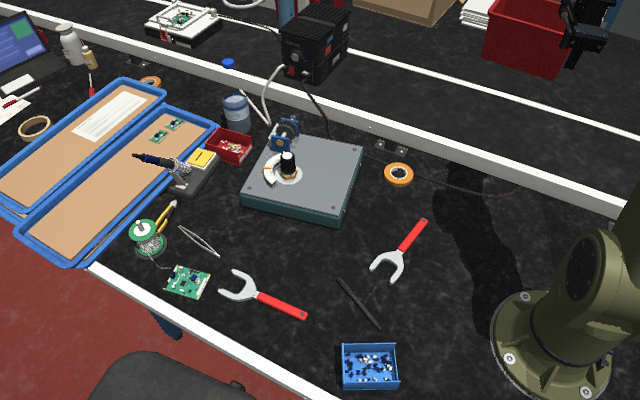

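```bash
cat > h.py <<'E'
import numpy as np,cv2
from cell import env
def calib(n):
    c=env.get_calibration(n);return np.array([[c['fx'],0,c['cx']],[0,c['fy'],c['cy']],[0,0,1]]),np.array([c['k1'],0,0,0,0.]),np.array(c['T'])
def rays(n,uv):
    K,D,T=calib(n);s=cv2.undistortPointsIter(np.float64(uv).reshape(-1,1,2),K,D,None,None,(3,50,1e-10)).reshape(-1,2)
    return np.c_[s,np.ones(len(s))],T
def at_z(n,uv,z):
    r,T=rays(n,uv);w=r@T[:3,:3].T;return T[:3,3]+w*((np.asarray(z)-T[2,3])/w[:,2])[:,None]
def cloud(n,d):
    v,u=np.mgrid[:400,:640];r,T=rays(n,np.c_[u.ravel(),v.ravel()])
    return ((r*d.reshape(-1,1))@T[:3,:3].T+T[:3,3]).reshape(400,640,3)
def proj(n,P):
    K,D,T=calib(n);Ti=np.linalg.inv(T);return cv2.projectPoints(np.float64(P).reshape(-1,1,3),Ti[:3,:3],Ti[:3,3],K,D)[0].reshape(-1,2)
def red(p): 
    q=p.astype(int);return (q[...,2]>110)&(q[...,1]<70)&(q[...,0]<70)
E
python3 - <<'E'
from h import *
for n in("top","scene"):
    f=np.load(f"pics/{n}0.npz");p,d=f['p'],f['d'];C=cloud(n,d)
    m=red(p)&(d>0)&(C[...,2]>-.01)&(C[...,2]<.03)
    k,L,S,_=cv2.connectedComponentsWithStats(m.astype(np.uint8))
    for i in range(1,k):
        if S[i,4]>150:
            uv=np.argwhere(L==i)[:,::-1]; P=at_z(n,uv,.012);r=cv2.minAreaRect((P[:,:2]*1e3).astype(np.float32));print(n,"red",S[i],np.round(r[0],1),np.round(r[1],1),round(r[2],1),"z",np.median(C[L==i][:,2]).round(4))
    # deck
    z=C[...,2]; m=(abs(z-.055)<.006)&(C[...,0]>.4)&(C[...,0]<.85)&(abs(C[...,1]+.08)<.22)
    k,L,S,_=cv2.connectedComponentsWithStats(m.astype(np.uint8));i=1+S[1:,4].argmax()
    uv=np.argwhere(L==i)[:,::-1];P=C[L==i];r=cv2.minAreaRect((at_z(n,uv,.055)[:,:2]*1e3).astype(np.float32));print(n,"deck",r,np.median(P[:,2]))
    # knob top
    m=(z>.105)&(z<.125)&(C[...,0]>.5)&(C[...,0]<.75)&(abs(C[...,1]+.08)<.15)
    k,L,S,Q=cv2.connectedComponentsWithStats(m.astype(np.uint8))
    for i in range(1,k):
        if S[i,4]>20: print(n,"high",S[i],np.round(C[L==i].mean(0),4),np.round(C[L==i].max(0)-C[L==i].min(0),3))
f=np.load("pics/top0.npz")['p'];g=np.load("pics/scene0.npz")['p']
a=cv2.resize(f[125:195,300:380],None,fx=5,fy=5,interpolation=2);b=cv2.resize(g[140:210,250:330],None,fx=5,fy=5,interpolation=2)
cv2.imwrite("pics/c0.png",np.hstack([a,b]))
E
```

```text
top red [616  12  24  32 321] [1024.8 -865.3] [ 30.2 104.2] 39.0 z 0.0243
top deck ((608.0338745117188, -138.0915069580078), (231.23223876953125, 225.888916015625), 10.87053108215332) 0.05547584068786049
top high [387 132   5  16  37] [ 0.6923 -0.212   0.1104] [0.036 0.01  0.009]
top high [379 134   5  15  39] [ 0.6894 -0.1917  0.1101] [0.035 0.01  0.012]
top high [339 158  14  14 143] [ 0.6299 -0.1039  0.1152] [0.031 0.031 0.015]
scene red [257 292  51  29 184] [486.7 168.5] [105.7  18.9] 2.5 z 0.0089
scene deck ((608.0596923828125, -134.75204467773438), (229.81629943847656, 225.44606018066406), 10.952975273132324) 0.05409484378561036
scene high [282 119   8   4  24] [ 0.6969 -0.2099  0.1085] [0.019 0.009 0.007]
scene high [278 124  12   6  33] [ 0.6905 -0.1898  0.1085] [0.027 0.013 0.008]
scene high [280 152  15  12 138] [ 0.6281 -0.1008  0.1124] [0.03  0.032 0.011]
```

View pics/c0.png

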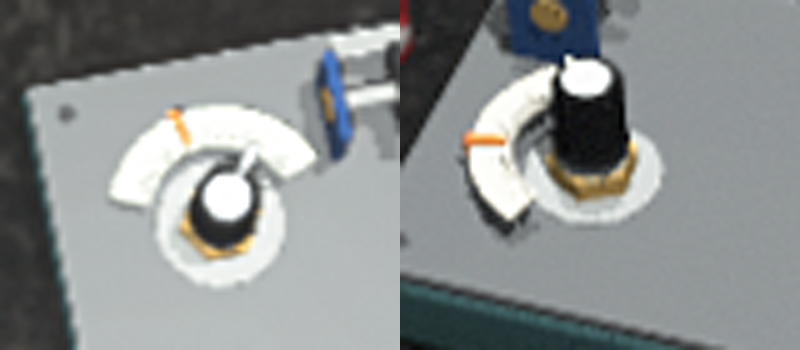

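```bash
python3 - <<'E'
from h import *
for n in("top","scene"):
    p=np.load(f"pics/{n}0.npz")['p'];hsv=cv2.cvtColor(p,cv2.COLOR_BGR2HSV);h,s,v=[hsv[...,i].astype(int) for i in range(3)]
    m=((h<5)|(h>174))&(s>150)&(v>90)
    # spanner handle: pixels near target
    P=cloud(n,np.ones((400,640)))
    uv=np.argwhere(m)[:,::-1];W=at_z(n,uv,.012);k=(abs(W[:,0]-.49)<.07)&(abs(W[:,1]-.168)<.03)
    r=cv2.minAreaRect((W[k,:2]*1e3).astype(np.float32));e=np.cov(W[k,:2].T);ev=np.linalg.eigh(e)[1][:,1];print(n,"handle",np.round(r[0],1),r[1],r[2],"mean",W[k].mean(0)*1e3,"ang",np.degrees(np.arctan(ev[1]/ev[0])),k.sum())
    # head: bright grey
    uv=np.argwhere((s<60)&(v>120))[:,::-1];W=at_z(n,uv,.0105);k=(W[:,0]>.53)&(W[:,0]<.64)&(abs(W[:,1]-.168)<.05);r=cv2.minAreaRect((W[k,:2]*1e3).astype(np.float32));print(n,"head",np.round(r[0],1),r[1],r[2],k.sum())
    # marker
    ax=np.array([.629,-.1025])
    mo=(h>8)&(h<20)&(s>130)&(v>180);uv=np.argwhere(mo)[:,::-1];W=at_z(n,uv,.0755);R=W[:,:2]-ax;rr=np.hypot(*R.T);k=(rr>.034)&(rr<.065)
    print(n,"orange",np.round(W[k].mean(0)*1e3,1),uv[k].mean(0),"ang",np.degrees(np.arctan2(*R[k].mean(0)[::-1])),k.sum())
    # knob cap white
    uv=np.argwhere((s<40)&(v>200))[:,::-1];W=at_z(n,uv,.115);k=np.hypot(*(W[:,:2]-ax).T)<.016;print(n,"cap",W[k].mean(0)*1e3,k.sum())
    # pointer polar brightness
    print(n,[ (a,int(sum(cv2.remap(p,np.float32(q[:,0]).reshape(-1,1),np.float32(q[:,1]).reshape(-1,1),1).min(2).ravel()/1.0)/5)) for a in range(-60,20,4) for q in [proj(n,[[ax[0]+rad*np.cos(np.radians(a)),ax[1]+rad*np.sin(np.radians(a)),.079] for rad in np.linspace(.025,.034,5)])]])
E
```

```text
top handle [488.6 167.2] (105.32919311523438, 19.665401458740234) 2.7557826042175293 mean [490.7062119  167.29269548  12.        ] ang 2.5185270621625744 308
top head [582.7 171.1] (77.9925765991211, 61.7299690246582) 1.4290921688079834 378
top orange [678.1 -81.6  75.5] [335.         148.71428571] ang 23.103169625257497 7
top cap [ 630.87183411 -103.83390664  115.        ] 67
top [(-60, 177), (-56, 166), (-52, 168), (-48, 154), (-44, 145), (-40, 131), (-36, 118), (-32, 144), (-28, 217), (-24, 228), (-20, 172), (-16, 119), (-12, 111), (-8, 117), (-4, 129), (0, 140), (4, 148), (8, 167), (12, 179), (16, 188)]
scene handle [486.6 168.7] (106.79910278320312, 19.49718475341797) 2.56693696975708 mean [487.44354392 168.90770575  12.        ] ang 2.154604408144122 490
scene head [580.2 171.2] (77.44908142089844, 61.22304916381836) 2.83811092376709 496
scene orange [673.5 -81.4  75.5] [266.26666667 167.53333333] ang 25.41314145284555 15
scene cap [ 630.51560784 -103.71083928  115.        ] 56
scene [(-60, 193), (-56, 197), (-52, 192), (-48, 175), (-44, 147), (-40, 95), (-36, 35), (-32, 18), (-28, 35), (-24, 69), (-20, 85), (-16, 100), (-12, 119), (-8, 126), (-4, 122), (0, 114), (4, 104), (8, 102), (12, 99), (16, 93)]
```

drive_tool(moves=[[[36, -17.6, 0], [0, 0, 0], 0], [[36, -17.6, 0], [0, 0, 0], 0], [[36, -17.6, 0], [0, 0, 0], 0], [[36, -17.6, 0], [0, 0, 0], 0], [[36, -17.6, 0], [0, 0, 0], 0], [[36, -17.6, 0], [0, 0, 0], 0], [[36, -17.6, 0], [0, 0, 0], 0], [[36, -17.6, 0], [0, 0, 0], 0], [[36, -17.6, 0], [0, 0, 0], 0], [[36, -17.6, 0], [0, 0, 0], 0], [[36, -17.6, 0], [0, 0, 0], 0], [[36, -17.6, 0], [0, 0, 0], 0]], newtons=40)

```text
time_s: 1.1
tool_pos: [0.5206, -0.3289, 0.2443]
tool_rot: [-180.0, 0.0, 13.0]
force: [1.0, -0.2, 0.2]
grip_width: 0.0869
grasp_force: 0.0
```

drive_tool(moves=[[[8.3, -40.7, 0], [0, 0, 0], 0], [[8.3, -40.7, 0], [0, 0, 0], 0], [[8.3, -40.7, 0], [0, 0, 0], 0], [[8.3, -40.7, 0], [0, 0, 0], 0], [[8.3, -40.7, 0], [0, 0, 0], 0], [[8.3, -40.7, 0], [0, 0, 0], 0], [[8.3, -40.7, 0], [0, 0, 0], 0], [[8.3, -40.7, 0], [0, 0, 0], 0], [[8.3, -40.7, 0], [0, 0, 0], 0], [[8.3, -40.7, 0], [0, 0, 0], 0], [[8.3, -40.7, 0], [0, 0, 0], 0], [[8.3, -40.7, 0], [0, 0, 0], 0]])

```text
time_s: 2.1
tool_pos: [0.5061, 0.1695, 0.2444]
tool_rot: [180.0, -0.0, 13.0]
force: [0.4, -1.5, -0.1]
grip_width: 0.0869
grasp_force: 0.0
```

drive_tool(moves=[[[0, 0, 36], [0, 0, 0.0925], 0], [[0, 0, 36], [0, 0, 0.0925], 0], [[0, 0, 36], [0, 0, 0], 0], [[0, 0, 36], [0, 0, 0], 0], [[0, 0, 0], [0, 0, 0], 0], [[0, 0, 0], [0, 0, 0], 0]])

```text
time_s: 2.6
tool_pos: [0.5052, 0.1674, 0.0992]
tool_rot: [180.0, 0.3, 2.4]
force: [0.2, 0.7, 1.0]
grip_width: 0.087
grasp_force: 0.0
```

drive_tool(moves=[[[0.8, -1, 30], [0, 0, 0], 0], [[0, 0, 30], [0, 0, 0], 0.2], [[0, 0, 14], [0, 0, 0], 0.3], [[0, 0, 0], [0, 0, 0], 0.6], [[0, 0, 0], [0, 0, 0], 1], [[0, 0, 0], [0, 0, 0], 1], [[0, 0, 0], [0, 0, 0], 1], [[0, 0, 0], [0, 0, 0], 1]])

```text
time_s: 3.27
tool_pos: [0.5088, 0.1692, 0.0282]
tool_rot: [-180.0, -0.2, 2.4]
force: [0.2, -0.5, 0.8]
grip_width: 0.0485
grasp_force: 0.0
```

drive_tool(moves=[[[0, 0, 0], [0, 0, 0], 1], [[0, 0, 0], [0, 0, 0], 1], [[0, 0, 0], [0, 0, 0], 1], [[0, 0, 0], [0, 0, 0], 1], [[0, 0, 0], [0, 0, 0], 1], [[0, 0, 0], [0, 0, 0], 1]])

```text
time_s: 3.77
tool_pos: [0.5075, 0.1686, 0.0265]
tool_rot: [180.0, 0.0, 2.4]
force: [-0.4, -0.6, 1.6]
grip_width: 0.0171
grasp_force: 40.0
```

drive_tool(moves=[[[0, 0, -25], [0, 0, 0], 1], [[0, 0, -35], [0, 0, 0], 1], [[0, 0, -35], [0, 0, 0.094], 1], [[0, 0, -10], [0, 0, 0.094], 1], [[0, 0, 0], [0, 0, 0.094], 1], [[0, 0, 0], [0, 0, 0.094], 1], [[9.4, 36.2, 0], [0, 0, 0], 1], [[9.4, 36.2, 0], [0, 0, 0], 1], [[9.4, 36.2, 0], [0, 0, 0], 1], [[9.4, 36.2, 0], [0, 0, 0], 1], [[9.4, 36.2, 0], [0, 0, 0], 1], [[9.4, 36.2, 0], [0, 0, 0], 1]])

```text
time_s: 4.77
tool_pos: [0.4887, -0.0564, 0.1312]
tool_rot: [180.0, 0.0, -19.1]
force: [1.7, 0.3, -1.8]
grip_width: 0.0173
grasp_force: 40.0
```

drive_tool(moves=[[[0, 0, 0], [0, 0, 0], 1], [[0, 0, 0], [0, 0, 0], 1]])

```text
time_s: 4.93
tool_pos: [0.4888, -0.0574, 0.131]
tool_rot: [180.0, 0.1, -19.5]
force: [-0.8, 1.5, -1.6]
grip_width: 0.0174
grasp_force: 40.0
```

```bash
python3 - <<'E'
from h import *
o=env.get_obs();print(o['tool_pos'],o['tool_rot'])
I=[]
for n in("top","scene"):
    p,d=env.read_camera(n);np.savez(f"pics/{n}1.npz",p=p,d=d)
    c=proj(n,[.58,-.085,.11])[0].astype(int);I.append(cv2.resize(p[c[1]-40:c[1]+40,c[0]-50:c[0]+50],None,fx=4,fy=4,interpolation=2));print(n,c)
cv2.imwrite("pics/c1.png",np.hstack(I))
E
```

```text
[ 0.48881114 -0.05739293  0.13096834] [ 1.79967077e+02  5.79723397e-02 -1.94646398e+01]
top [337 185]
scene [302 169]
```

View pics/c1.png

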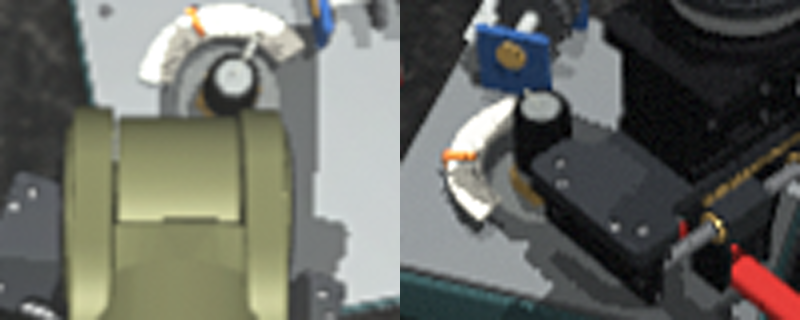

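drive_tool(moves=[[[0, -2.6, 24], [0, 0, -0.006], 1], [[0, 0, 20], [0, 0, 0], 1], [[0, 0, 4], [0, 0, 0], 1], [[0, 0, 0], [0, 0, 0], 1], [[0, 0, 0], [0, 0, 0], 1]])

```text
time_s: 5.45
tool_pos: [0.4907, -0.0509, 0.0837]
tool_rot: [-180.0, 0.0, -18.7]
force: [-0.4, -0.6, -1.4]
grip_width: 0.0175
grasp_force: 40.0
```

drive_tool(moves=[[[0, 0, 0.5], [0, 0, 0], 1], [[0, 0, 0], [0, 0, 0], 1], [[0, 0, 0], [0, 0, 0], 1], [[0, 0, 0], [0, 0, 0], 1]])

```text
time_s: 5.78
tool_pos: [0.4907, -0.0524, 0.0834]
tool_rot: [180.0, -0.0, -18.8]
force: [0.0, -0.7, -1.9]
grip_width: 0.0171
grasp_force: 40.0
```

drive_tool(moves=[[[6, 3, 0.5], [0, 0, 0.004], 1], [[8, 0, 0], [0, 0, 0], 1], [[8, 0, 0], [0, 0, 0], 1], [[0, 0, 0], [0, 0, 0], 1], [[0, 0, 0], [0, 0, 0], 1], [[0, 0, 0], [0, 0, 0], 1]])

```text
time_s: 6.28
tool_pos: [0.5101, -0.0622, 0.0823]
tool_rot: [-180.0, 0.1, -19.0]
force: [0.2, -0.2, -2.0]
grip_width: 0.0177
grasp_force: 40.0
```

```bash
cat > st.py <<'E'
from h import *
def st(L=89.1,ax=(630.7,-103.8)):
    o=env.get_obs();p=o['tool_pos']*1e3;y=o['tool_rot'][2];r=np.radians(y);d=np.array([np.cos(r),np.sin(r)]);n=np.array([-d[1],d[0]])
    j=p[:2]+L*d;e=np.array(ax)-j;print("t",round(o['time_s'],2),"tcp",p.round(1),"yaw",round(y,2),"jaw->ring along x %.1f, tool y %.1f"%(e@d,-e@n),"f",o['force'].round(1),"w",round(o['grip_width']*1e3,1),o['grasp_force'],"q7",o['qpos'].round(0)[[6]])
E
python3 -c "from st import *;st()"
```

```text
t 6.28 tcp [510.1 -62.2  82.3] yaw -19.03 jaw->ring along x 38.4, tool y -0.0 f [ 0.2 -0.2 -2. ] w 17.7 39.994075298309326 q7 [-111.]
```

drive_tool(moves=[[[5, 0, 0], [0, 0, 0], 1], [[5, 0, 0], [0, 0, 0], 1], [[5, 0, 0], [0, 0, 0], 1], [[5, 0, 0], [0, 0, 0], 1], [[0, 0, 0], [0, 0, 0], 1], [[0, 0, 0], [0, 0, 0], 1]])

```text
time_s: 6.78
tool_pos: [0.5294, -0.0689, 0.0824]
tool_rot: [-180.0, 0.0, -19.0]
force: [0.4, 1.1, -1.9]
grip_width: 0.017
grasp_force: 40.0
```

drive_tool(moves=[[[5, 0, 0], [0, 0, 0], 1], [[5, 0, 0], [0, 0, 0], 1], [[4, 0, 0], [0, 0, 0], 1], [[3, 0, 0], [0, 0, 0], 1], [[0, 0, 0], [0, 0, 0], 1], [[0, 0, 0], [0, 0, 0], 1]])

```text
time_s: 7.28
tool_pos: [0.5453, -0.0744, 0.0824]
tool_rot: [-180.0, 0.0, -19.0]
force: [0.7, 0.2, -2.1]
grip_width: 0.0171
grasp_force: 40.0
```

```bash
python3 - <<'E'
from st import *
st()
I=[]
for n in("top","scene"):
    p,d=env.read_camera(n)
    c=proj(n,[.62,-.1,.07])[0].astype(int);I.append(cv2.resize(p[c[1]-40:c[1]+40,c[0]-50:c[0]+50],None,fx=4,fy=4,interpolation=2))
cv2.imwrite("pics/c2.png",np.hstack(I))
E
```

```text
t 7.28 tcp [545.3 -74.4  82.4] yaw -19.04 jaw->ring along x 1.2, tool y -0.1 f [ 0.7  0.2 -2.1] w 17.1 39.99411642551422 q7 [-111.]
```

View pics/c2.png

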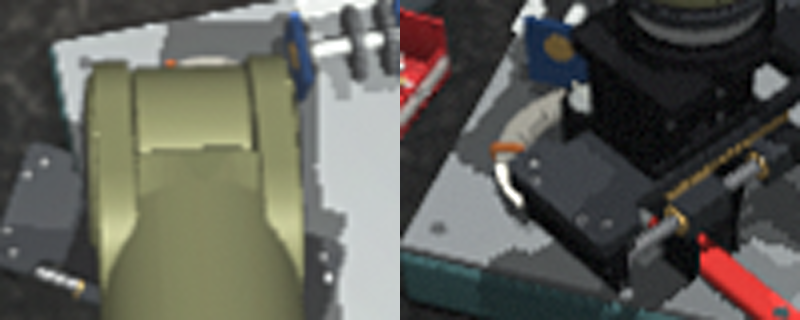

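drive_tool(moves=[[[0.22, 6.3, 0], [0, 0, -0.07], 1], [[0.22, 6.3, 0], [0, 0, -0.07], 1], [[0.22, 6.3, 0], [0, 0, -0.07], 1], [[0.22, 6.3, 0], [0, 0, -0.07], 1], [[0, 0, 0], [0, 0, 0], 1], [[0, 0, 0], [0, 0, 0], 1]])

```text
time_s: 7.88
tool_pos: [0.5401, -0.0992, 0.0824]
tool_rot: [180.0, 0.0, -3.1]
force: [-0.7, -0.9, -2.2]
grip_width: 0.0175
grasp_force: 40.0
```

```bash
python3 -c "from st import *;st(90.3);print(env.get_obs()['wrist_torque'])"
```

```text
t 7.88 tcp [540.1 -99.2  82.4] yaw -3.13 jaw->ring along x 0.4, tool y -0.3 f [-0.7 -0.9 -2.2] w 17.5 39.996469616889954 q7 [-93.]
[-0.10708482  0.12681416 -0.02794456]
```

drive_tool(moves=[[[0.22, 6.3, 0], [0, 0, -0.07], 1], [[0.22, 6.3, 0], [0, 0, -0.07], 1], [[0.22, 6.3, 0], [0, 0, -0.07], 1]])

```text
time_s: 8.13
tool_pos: [0.5411, -0.1175, 0.0825]
tool_rot: [-180.0, 0.0, 9.1]
force: [-0.6, 1.1, -1.4]
grip_width: 0.0176
grasp_force: 40.1
```

```bash
python3 - <<'E'
from st import *
st(90.3);print(env.get_obs()['wrist_torque'])
I=[]
for n in("scene",):
    p,d=env.read_camera(n)
    c=proj(n,[.6,-.1,.07])[0].astype(int);I.append(cv2.resize(p[c[1]-50:c[1]+50,c[0]-60:c[0]+60],None,fx=6,fy=6,interpolation=2))
cv2.imwrite("pics/c3.png",np.hstack(I))
E
```

```text
t 8.13 tcp [ 541.1 -117.5   82.5] yaw 9.13 jaw->ring along x 0.3, tool y 0.7 f [-0.6  1.1 -1.4] w 17.6 40.101208090782166 q7 [-79.]
[ 0.18057544  0.1056359  -0.25146805]
```

View pics/c3.png

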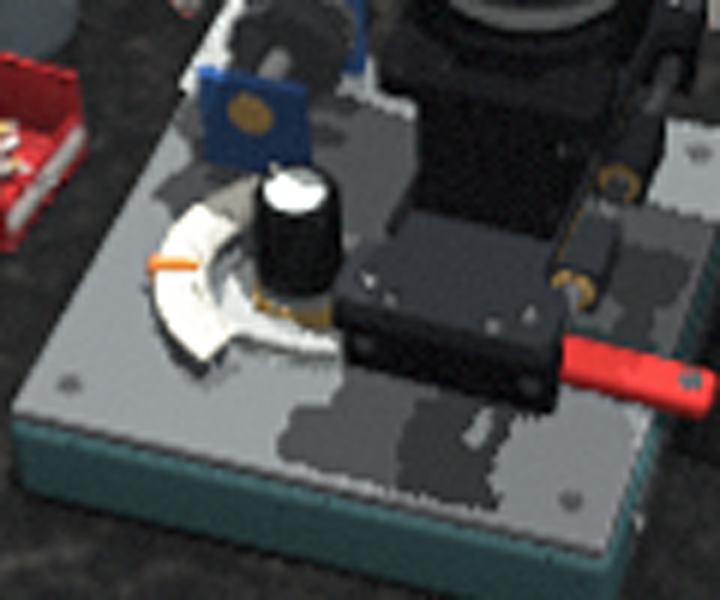

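drive_tool(moves=[[[0.22, 6.3, 0], [0, 0, -0.07], 1], [[0.22, 6.3, 0], [0, 0, -0.07], 1], [[0.22, 6.3, 0], [0, 0, -0.07], 1], [[0.22, 6.3, 0], [0, 0, -0.07], 1], [[0.22, 6.3, 0], [0, 0, -0.07], 1], [[0.22, 6.3, 0], [0, 0, -0.07], 1], [[0, 0, 0], [0, 0, 0], 1], [[0, 0, 0], [0, 0, 0], 1]])

```text
time_s: 8.85
tool_pos: [0.5546, -0.153, 0.0823]
tool_rot: [-180.0, 0.1, 32.9]
force: [-0.1, -1.3, -1.6]
grip_width: 0.0176
grasp_force: 40.0
```

```bash
python3 -c "from st import *;st(90.3);print(env.get_obs()['wrist_torque'])"
```

```text
t 8.85 tcp [ 554.6 -153.    82.3] yaw 32.9 jaw->ring along x 0.3, tool y -0.0 f [-0.1 -1.3 -1.6] w 17.6 39.996432065963745 q7 [-54.]
[-0.3542171   0.25424849 -0.07368048]
```

drive_tool(moves=[[[0, 0, 0.7], [0, 0, 0], 1], [[0, 0, 0], [0, 0, 0], 0.5], [[0, 0, 0], [0, 0, 0], 0.5], [[0, 0, 0], [0, 0, 0], 0.5], [[0, 0, 0], [0, 0, 0], 0.5], [[0, 0, 0], [0, 0, 0], 0.5], [[0, 0, -20], [0, 0, 0], 0.5], [[0, 0, -40], [0, 0, 0], 0.5], [[0, -39, -10], [0, 0, 0], 0.5], [[0, -39, 0], [0, 0, 0], 0.5], [[0, -38, 0], [0, 0, 0], 0.5], [[0, 0, 0], [0, 0, 0], 0.5]])

```text
time_s: 9.85
tool_pos: [0.4884, -0.0486, 0.152]
tool_rot: [-179.9, 0.1, 33.6]
force: [0.5, 0.7, -0.7]
grip_width: 0.0434
grasp_force: 0.0
```

```bash
cat > meas.py <<'E'
from h import *
def meas(tag,ax=(.6307,-.1038),lo=-60,hi=60):
    for n in("top","scene"):
        p,d=env.read_camera(n);np.savez(f"pics/{n}{tag}.npz",p=p,d=d);g=p.astype(np.float32)
        def pol(rs,z,A):
            P=[[ax[0]+r*np.cos(a),ax[1]+r*np.sin(a),z] for a in np.radians(A) for r in rs];q=proj(n,P).astype(np.float32)
            return cv2.remap(g,q[:,:1].copy(),q[:,1:].copy(),1).reshape(len(A),len(rs),3)
        A=np.arange(lo,hi+1,1.)
        o=pol(np.linspace(.041,.053,7),.0755,A);w=(o[...,2]-o[...,0]).mean(1);w=np.clip(w-w.max()*.35,0,None);print(n,"marker",round((w*A).sum()/w.sum(),1),"peak",A[w.argmax()],round(float(w.max())))
        o=pol(np.linspace(.024,.035,6),.079,A).min(2).mean(1);print(n,"bright r24-35",dict(zip(A[::4].astype(int).tolist(),o[::4].astype(int).tolist())))
        c=proj(n,[.645,-.1,.07])[0].astype(int);yield cv2.resize(p[c[1]-30:c[1]+30,c[0]-40:c[0]+40],None,fx=5,fy=5,interpolation=2)
def run(tag,**k): cv2.imwrite(f"pics/m{tag}.png",np.hstack(list(meas(tag,**k))))
E
python3 -c "
from st import *;st()
from meas import *;run('2')"
```

```text
t 9.85 tcp [488.4 -48.6 152. ] yaw 33.59 jaw->ring along x -1.1, tool y 124.7 f [ 0.5  0.7 -0.7] w 43.4 0.0 q7 [-57.]
top marker 25.6 peak 25.0 81
top bright r24-35 {-60: 114, -56: 117, -52: 118, -48: 118, -44: 122, -40: 123, -36: 125, -32: 138, -28: 178, -24: 187, -20: 151, -16: 119, -12: 110, -8: 105, -4: 108, 0: 111, 4: 110, 8: 113, 12: 115, 16: 117, 20: 120, 24: 123, 28: 124, 32: 125, 36: 125, 40: 126, 44: 125, 48: 128, 52: 133, 56: 136, 60: 138}
scene marker 26.9 peak 26.0 84
scene bright r24-35 {-60: 128, -56: 127, -52: 125, -48: 118, -44: 105, -40: 67, -36: 26, -32: 15, -28: 36, -24: 64, -20: 82, -16: 94, -12: 94, -8: 92, -4: 95, 0: 95, 4: 91, 8: 89, 12: 83, 16: 77, 20: 72, 24: 71, 28: 69, 32: 65, 36: 64, 40: 66, 44: 69, 48: 76, 52: 86, 56: 100, 60: 108}
```

View pics/m2.png

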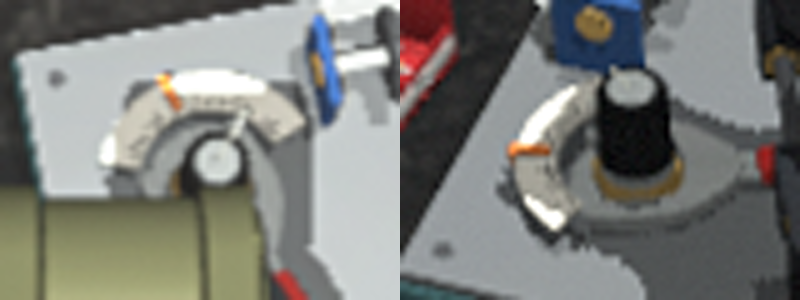

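drive_tool(moves=[[[0, 0, -5], [0, 0, -0.115], 0.5], [[0, 0, 0], [0, 0, -0.115], 0.5], [[0, 0, 0], [0, 0, -0.115], 0.5], [[0, 0, 0], [0, 0, -0.115], 0.5], [[4.7, 30.2, 0], [0, 0, 0], 0.5], [[4.7, 30.2, 0], [0, 0, 0], 0.5], [[4.7, 30.2, 0], [0, 0, 0], 0.5], [[4.7, 30.2, 0], [0, 0, 0], 0.5], [[4.7, 30.2, 0], [0, 0, 0], 0.5], [[0, 0, 0], [0, 0, 0], 0.5], [[0, 0, 0], [0, 0, 0], 0.5], [[0, 0, 0], [0, 0, 0], 0.5]])

```text
time_s: 10.95
tool_pos: [0.6332, -0.1127, 0.156]
tool_rot: [-179.9, 0.0, 59.4]
force: [-0.2, 2.1, 0.2]
grip_width: 0.0434
grasp_force: 0.0
```

```bash
python3 -c "from st import *;st(0)"
```

```text
t 10.95 tcp [ 633.2 -112.7  156. ] yaw 59.41 jaw->ring along x 6.4, tool y -6.7 f [-0.2  2.1  0.2] w 43.4 0.0 q7 [-34.]
```

drive_tool(moves=[[[5.5, -6.4, 0], [0, 0, 0], 0.5], [[0, 0, 0], [0, 0, 0], 0.5], [[0, 0, 0], [0, 0, 0], 0.5], [[0, 0, 0], [0, 0, 0], 0.5]])

```text
time_s: 11.28
tool_pos: [0.6305, -0.1039, 0.1575]
tool_rot: [179.9, 0.0, 59.5]
force: [0.3, -0.7, -0.3]
grip_width: 0.0434
grasp_force: 0.0
```

```bash
python3 -c "from st import *;st(0)"
```

```text
t 11.28 tcp [ 630.5 -103.9  157.5] yaw 59.51 jaw->ring along x 0.2, tool y 0.1 f [ 0.3 -0.7 -0.3] w 43.4 0.0 q7 [-34.]
```

drive_tool(moves=[[[0, 0, 20], [0, 0, 0], 0.5], [[0, 0, 20], [0, 0, 0], 0.5], [[0, 0, 9], [0, 0, 0], 0.5], [[0, 0, 0], [0, 0, 0], 0.5], [[0, 0, 0], [0, 0, 0], 1], [[0, 0, 0], [0, 0, 0], 1], [[0, 0, 0], [0, 0, 0], 1], [[0, 0, 0], [0, 0, 0], 1], [[0, 0, 0], [0, 0, 0], 1], [[0, 0, 0], [0, 0, 0], 1]], newtons=30)

```text
time_s: 12.12
tool_pos: [0.6309, -0.1038, 0.1091]
tool_rot: [180.0, 0.0, 59.5]
force: [-3.6, 1.5, 6.8]
grip_width: 0.0301
grasp_force: 30.0
```

```bash
python3 -c "from st import *;st(0)"
```

```text
t 12.12 tcp [ 630.9 -103.8  109.1] yaw 59.48 jaw->ring along x -0.1, tool y -0.1 f [-3.6  1.5  6.8] w 30.1 30.000448348000646 q7 [-36.]
```

drive_tool(moves=[[[0, 0, 0], [0, 0, -0.1], 1], [[0, 0, 0], [0, 0, -0.1], 1], [[0, 0, 0], [0, 0, -0.1], 1], [[0, 0, 0], [0, 0, -0.1], 1], [[0, 0, 0], [0, 0, -0.1], 1], [[0, 0, 0], [0, 0, -0.1], 1], [[0, 0, 0], [0, 0, -0.1], 1], [[0, 0, 0], [0, 0, -0.1], 1], [[0, 0, 0], [0, 0, -0.1], 1], [[0, 0, 0], [0, 0, 0], 1], [[0, 0, 0], [0, 0, 0], 1], [[0, 0, 0], [0, 0, 0], 1]])

```text
time_s: 13.12
tool_pos: [0.6302, -0.1037, 0.1091]
tool_rot: [-179.9, -0.0, 111.1]
force: [-6.2, 1.7, 8.4]
grip_width: 0.0302
grasp_force: 30.0
```

```bash
python3 -c "
from st import *;st(0);print(env.get_obs()['wrist_torque'])
from meas import *;run('3')"
```

```text
t 13.12 tcp [ 630.2 -103.7  109.1] yaw 111.07 jaw->ring along x -0.3, tool y 0.5 f [-6.2  1.7  8.4] w 30.2 29.999175611883402 q7 [12.]
[0.30644193 1.29166445 0.10649678]
top marker -18.9 peak 8.0 32
top bright r24-35 {-60: 109, -56: 109, -52: 108, -48: 107, -44: 106, -40: 105, -36: 104, -32: 104, -28: 102, -24: 101, -20: 99, -16: 97, -12: 95, -8: 92, -4: 89, 0: 86, 4: 82, 8: 87, 12: 94, 16: 94, 20: 79, 24: 66, 28: 62, 32: 65, 36: 63, 40: 56, 44: 50, 48: 55, 52: 76, 56: 99, 60: 125}
scene marker 27.1 peak 26.0 50
scene bright r24-35 {-60: 89, -56: 98, -52: 126, -48: 134, -44: 86, -40: 69, -36: 30, -32: 18, -28: 16, -24: 20, -20: 22, -16: 19, -12: 18, -8: 23, -4: 37, 0: 46, 4: 50, 8: 49, 12: 51, 16: 50, 20: 53, 24: 69, 28: 80, 32: 86, 36: 77, 40: 67, 44: 59, 48: 62, 52: 66, 56: 70, 60: 72}
```

View pics/m3.png

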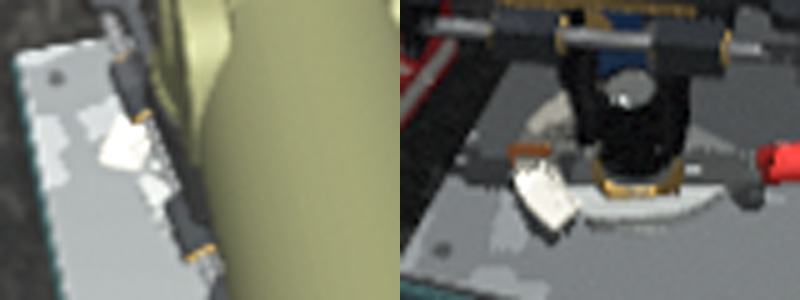

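drive_tool(moves=[[[0, 0, 0], [0, 0, 0], 0.5], [[0, 0, 0], [0, 0, 0], 0.5], [[0, 0, 0], [0, 0, 0], 0.5], [[0, 0, 0], [0, 0, 0], 0.5], [[0, 0, -16], [0, 0, 0], 0.5], [[0, 0, -33], [0, 0, 0], 0.5], [[24, -28.5, 0], [0, 0, 0], 0.5], [[24, -28.5, 0], [0, 0, 0], 0.5], [[24, -28.5, 0], [0, 0, 0], 0.5], [[24, -28.5, 0], [0, 0, 0], 0.5]])

```text
time_s: 14.05
tool_pos: [0.4888, -0.055, 0.1563]
tool_rot: [180.0, -0.0, 111.0]
force: [0.5, 0.5, 2.3]
grip_width: 0.0437
grasp_force: 0.0
```

```bash
python3 -c "
from st import *;st(0)
from meas import *;run('4')"
```

```text
t 14.05 tcp [488.8 -55.  156.3] yaw 111.02 jaw->ring along x -96.4, tool y 114.9 f [0.5 0.5 2.3] w 43.7 0.0 q7 [19.]
top marker 25.2 peak 25.0 79
top bright r24-35 {-60: 114, -56: 119, -52: 118, -48: 118, -44: 122, -40: 124, -36: 124, -32: 124, -28: 130, -24: 133, -20: 127, -16: 117, -12: 112, -8: 104, -4: 104, 0: 109, 4: 112, 8: 115, 12: 112, 16: 112, 20: 128, 24: 168, 28: 182, 32: 156, 36: 129, 40: 113, 44: 101, 48: 111, 52: 128, 56: 136, 60: 139}
scene marker 27.4 peak 29.0 93
scene bright r24-35 {-60: 60, -56: 59, -52: 57, -48: 56, -44: 62, -40: 61, -36: 28, -32: 18, -28: 37, -24: 66, -20: 88, -16: 97, -12: 99, -8: 101, -4: 103, 0: 104, 4: 97, 8: 93, 12: 82, 16: 76, 20: 89, 24: 127, 28: 133, 32: 124, 36: 90, 40: 70, 44: 67, 48: 75, 52: 86, 56: 100, 60: 107}
```

View pics/m4.png

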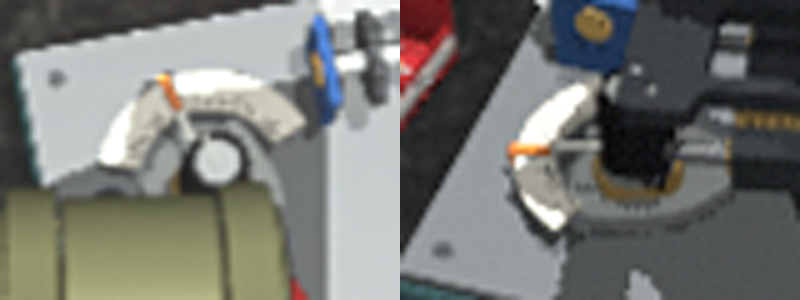

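drive_tool(moves=[[[-38.4, 8.8, 0], [0, 0, 0], 0.5], [[-38.4, 8.8, 0], [0, 0, 0], 0.5], [[-38.4, 8.8, 0], [0, 0, 0.1136], 0.5], [[0, 0, 0], [0, 0, 0.1136], 0.5], [[0, 0, 0], [0, 0, 0.1136], 0.5], [[0, 0, 0], [0, 0, 0.1136], 0.5], [[0, 0, 0], [0, 0, 0.1136], 0.5], [[0, 0, 0], [0, 0, 0.1136], 0.5], [[0, 0, 0], [0, 0, 0.1136], 0.5], [[0, 0, 0], [0, 0, 0.1136], 0.5], [[0, 0, 0], [0, 0, 0.1136], 0.5], [[0, 0, 0], [0, 0, 0.1136], 0.5]])

```text
time_s: 15.15
tool_pos: [0.5568, -0.1541, 0.1567]
tool_rot: [180.0, -0.0, 45.6]
force: [-0.7, -1.0, 0.1]
grip_width: 0.0436
grasp_force: 0.0
```

drive_tool(moves=[[[0, 0, 0], [0, 0, 0.1136], 0.5], [[0, 0, 0], [0, 0, 0.1136], 0.5], [[0, 0, 30], [0, 0, 0], 0.5], [[0, 0, 10], [0, 0, 0], 0.5], [[0, 0, 0], [0, 0, 0], 0.5]])

```text
time_s: 15.57
tool_pos: [0.554, -0.1535, 0.1136]
tool_rot: [-179.7, 0.2, 33.0]
force: [-0.7, 0.1, 0.8]
grip_width: 0.0435
grasp_force: 0.0
```

```bash
python3 -c "from st import *;st(90.6)"
```

```text
t 15.57 tcp [ 554.  -153.5  113.6] yaw 32.95 jaw->ring along x 0.8, tool y 0.0 f [-0.7  0.1  0.8] w 43.5 0.0 q7 [-54.]
```

drive_tool(moves=[[[0.5, 0, 20], [0, 0, 0], 0.5], [[0, 0, 13.5], [0, 0, 0], 0.5], [[0, 0, 0], [0, 0, 0], 0.5], [[0, 0, 0], [0, 0, 0], 1], [[0, 0, 0], [0, 0, 0], 1], [[0, 0, 0], [0, 0, 0], 1], [[0, 0, 0], [0, 0, 0], 1], [[0, 0, 0], [0, 0, 0], 1], [[0, 0, 0], [0, 0, 0], 1]], newtons=45)

```text
time_s: 16.32
tool_pos: [0.5564, -0.1527, 0.0841]
tool_rot: [-180.0, 0.0, 32.9]
force: [-2.4, 2.3, 4.4]
grip_width: 0.0171
grasp_force: 45.0
```

```bash
python3 -c "from st import *;st(90.6)"
```

```text
t 16.32 tcp [ 556.4 -152.7   84.1] yaw 32.95 jaw->ring along x -1.6, tool y -0.6 f [-2.4  2.3  4.4] w 17.1 45.00328481197357 q7 [-55.]
```

drive_tool(moves=[[[0.22, -6.3, -0.5], [0, 0, 0.07], 1], [[0.22, -6.3, 0], [0, 0, 0.07], 1], [[0.22, -6.3, 0], [0, 0, 0.07], 1], [[0.22, -6.3, 0], [0, 0, 0.07], 1], [[0.22, -6.3, 0], [0, 0, 0.07], 1], [[0.22, -6.3, 0], [0, 0, 0.07], 1], [[0.22, -6.3, 0], [0, 0, 0.07], 1], [[0.22, -6.3, 0], [0, 0, 0.07], 1], [[0, 0, 0], [0, 0, 0], 1], [[0, 0, 0], [0, 0, 0], 1]])

```text
time_s: 17.15
tool_pos: [0.542, -0.106, 0.0839]
tool_rot: [180.0, -0.0, 1.0]
force: [-0.6, 0.1, -0.0]
grip_width: 0.0171
grasp_force: 45.0
```

```bash
python3 -c "from st import *;st(90.3);print(env.get_obs()['wrist_torque'])"
```

```text
t 17.15 tcp [ 542.  -106.    83.9] yaw 0.96 jaw->ring along x -1.6, tool y -0.7 f [-0.6  0.1 -0. ] w 17.1 44.9997478723526 q7 [-89.]
[-0.02883215 -0.04001117 -0.05125952]
```

drive_tool(moves=[[[-0.3, -6.3, 0], [0, 0, 0.07], 1], [[-0.3, -6.3, 0], [0, 0, 0.07], 1], [[0, -6.3, 0], [0, 0, 0.07], 1], [[0.2, -6.3, 0], [0, 0, 0.07], 1], [[0.2, -6.3, 0], [0, 0, 0.07], 1], [[0.05, -3.1, 0], [0, 0, 0.035], 1], [[0, 0, 0], [0, 0, 0], 1]])

```text
time_s: 17.73
tool_pos: [0.5476, -0.073, 0.0839]
tool_rot: [179.9, -0.1, -21.2]
force: [2.7, -3.0, -2.0]
grip_width: 0.0168
grasp_force: 45.0
```

```bash
cat >> st.py <<'E'
def mom(ax=(.6307,-.1038)):
    o=env.get_obs();r=o['tool_pos'][:2]-ax;f=o['force'];print("moment about ring",round(r[0]*f[1]-r[1]*f[0]+o['wrist_torque'][2],3))
E
python3 -c "from st import *;st(90.3);mom()"
```

```text
t 17.73 tcp [547.6 -73.   83.9] yaw -21.17 jaw->ring along x -1.7, tool y -1.3 f [ 2.7 -3.  -2. ] w 16.8 45.015215277671814 q7 [-114.]
moment about ring 0.243
```

drive_tool(moves=[[[0, -3.1, 0], [0, 0, 0.035], 1], [[0, -3.1, 0], [0, 0, 0.035], 1], [[0, -3.1, 0], [0, 0, 0.035], 1], [[0, 0, 0], [0, 0, 0], 1]])

```text
time_s: 18.07
tool_pos: [0.5511, -0.0647, 0.084]
tool_rot: [180.0, -0.1, -27.2]
force: [2.9, -3.7, -2.6]
grip_width: 0.0173
grasp_force: 45.0
```

```bash
python3 -c "from st import *;st(90.3);mom()"
```

```text
t 18.07 tcp [551.1 -64.7  84. ] yaw -27.18 jaw->ring along x -1.6, tool y -1.5 f [ 2.9 -3.7 -2.6] w 17.3 45.032188296318054 q7 [-121.]
moment about ring 0.292
```

drive_tool(moves=[[[0, -3.1, 0], [0, 0, 0.035], 1], [[0, -3.1, 0], [0, 0, 0.035], 1], [[0, 0, 0], [0, 0, 0], 1], [[0, 0, 0], [0, 0, 0], 1]])

```text
time_s: 18.4
tool_pos: [0.5537, -0.0592, 0.0839]
tool_rot: [180.0, -0.1, -31.2]
force: [2.2, -4.0, -1.5]
grip_width: 0.0171
grasp_force: 45.0
```

```bash
python3 -c "from st import *;st(90.3);mom();print(env.get_obs()['wrist_torque'])"
```

```text
t 18.4 tcp [553.7 -59.2  83.9] yaw -31.15 jaw->ring along x -1.3, tool y -1.7 f [ 2.2 -4.  -1.5] w 17.1 45.04827618598938 q7 [-125.]
moment about ring 0.422
[-1.00968639 -0.50206373  0.21208348]
```

```bash
cat > hy.py <<'E'
from h import *
def hy(tag,z=.068):
    p,d=env.read_camera("scene");np.savez(f"pics/s{tag}.npz",p=p,d=d)
    hsv=cv2.cvtColor(p,cv2.COLOR_BGR2HSV);h,s,v=[hsv[...,i].astype(int) for i in range(3)]
    uv=np.argwhere(((h<6)|(h>172))&(s>140)&(v>60))[:,::-1];W=at_z("scene",uv,z)
    k=(W[:,0]>.43)&(W[:,0]<.64)&(W[:,1]>-.25)&(W[:,1]<.06);r=cv2.minAreaRect((W[k,:2]*1e3).astype(np.float32));print("handle",np.round(r,1) if 0 else r,k.sum(),W[k].min(0),W[k].max(0))
    e=np.linalg.eigh(np.cov(W[k,:2].T))[1][:,1];print("pca yaw",np.degrees(np.arctan(e[1]/e[0])))
    return p
E
python3 - <<'E'
from hy import *
p=hy("5")
cv2.imwrite("pics/c5.png",cv2.resize(p[120:230,220:370],None,fx=5,fy=5,interpolation=2))
E
```

```text
handle ((526.6724243164062, -39.51399230957031), (19.61837387084961, 93.8726806640625), 58.11974334716797) 260 [ 0.48423979 -0.07103104  0.068     ] [ 0.5628621  -0.00908096  0.068     ]
pca yaw -34.261100414218895
```

View pics/c5.png

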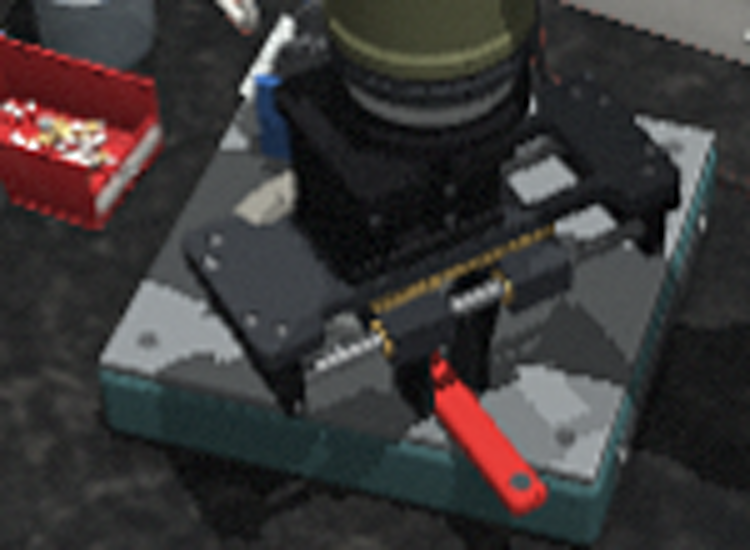

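```bash
python3 - <<'E'
from h import *
ring=np.array([630.7,-103.8])
for f,z in(("scene2",.067),("scene4",.067),("top2",.067),("top4",.067),("s5",.068)):
    n="top" if f[0]=="t" else "scene";p=np.load(f"pics/{f}.npz")['p']
    hsv=cv2.cvtColor(p,cv2.COLOR_BGR2HSV);h,s,v=[hsv[...,i].astype(int) for i in range(3)]
    uv=np.argwhere(((h<6)|(h>172))&(s>140)&(v>50))[:,::-1];W=at_z(n,uv,z)[:,:2]*1e3
    k=(W[:,0]>430)&(W[:,0]<640)&(W[:,1]>-250)&(W[:,1]<60)
    if k.sum()<20: print(f,k.sum());continue
    W=W[k];c=W.mean(0);e=np.linalg.eigh(np.cov(W.T))[1][:,1];e*=np.sign(e@(ring-c));n_=np.array([-e[1],e[0]]);t=(W-ring)@e;print(f,len(W),"yaw",np.degrees(np.arctan2(e[1],e[0])).round(1),"along",t.min().round(1),t.max().round(1),"lateral of axis",((W-ring)@n_).mean().round(1),"rect",cv2.minAreaRect(W.astype(np.float32)))
E
```

```text
scene2 27 yaw 32.0 along -161.3 -57.0 lateral of axis 4.5 rect ((534.4569091796875, -155.47918701171875), (103.72068786621094, 22.2012939453125), 29.746341705322266)
scene4 97 yaw 30.7 along -149.7 -85.3 lateral of axis -3.8 rect ((530.3372192382812, -166.26193237304688), (63.20374298095703, 21.413000106811523), 41.99291229248047)
top2 186 yaw 28.3 along -163.1 -57.0 lateral of axis -9.4 rect ((536.6076049804688, -161.7257080078125), (106.42236328125, 18.497425079345703), 33.191043853759766)
top4 233 yaw 30.7 along -163.5 -65.2 lateral of axis -3.2 rect ((533.1666259765625, -163.9766845703125), (98.1986083984375, 18.497425079345703), 33.191043853759766)
s5 260 yaw -34.3 along -169.2 -74.9 lateral of axis -6.2 rect ((526.6724243164062, -39.51399230957031), (19.61837387084961, 93.8726806640625), 58.11974334716797)
```

drive_tool(moves=[[[0.22, 6.2, 0], [0, 0, -0.07], 1], [[0.22, 6.2, 0], [0, 0, -0.07], 1], [[0.22, 6.2, 0], [0, 0, -0.07], 1], [[0, 0, 0], [0, 0, 0], 1], [[0, 0, 0], [0, 0, 0], 1], [[0, 0, 0], [0, 0, 0], 1]])

```text
time_s: 18.95
tool_pos: [0.5449, -0.0742, 0.0839]
tool_rot: [180.0, 0.1, -19.3]
force: [-2.5, -0.3, 0.8]
grip_width: 0.0172
grasp_force: 45.0
```

```bash
python3 - <<'E'
from st import *
st(83);mom()
from hy import *
hy("6")
E
```

```text
t 18.95 tcp [544.9 -74.2  83.9] yaw -19.26 jaw->ring along x 7.7, tool y -0.4 f [-2.5 -0.3  0.8] w 17.2 44.99988913536072 q7 [-112.]
moment about ring 0.105
handle ((511.7385559082031, -58.005802154541016), (20.573238372802734, 85.10430908203125), 69.58616638183594) 248 [ 0.47169026 -0.08176982  0.068     ] [ 0.54884437 -0.03550486  0.068     ]
pca yaw -23.766285781022848
```

drive_tool(moves=[[[2, 0, 0], [0, 0, 0], 1], [[2, 0, 0], [0, 0, 0], 1], [[2, 0, 0], [0, 0, 0], 1], [[0, 0, 0], [0, 0, 0], 1], [[0, 0, 0], [0, 0, 0], 1]])

```text
time_s: 19.42
tool_pos: [0.5486, -0.0749, 0.0838]
tool_rot: [180.0, 0.4, -19.2]
force: [-10.0, 2.2, 10.2]
grip_width: 0.0172
grasp_force: 45.0
```

```bash
python3 - <<'E'
from st import *
st(83);mom()
from hy import *
hy("7")
E
```

```text
t 19.42 tcp [548.6 -74.9  83.8] yaw -19.18 jaw->ring along x 4.0, tool y 0.3 f [-10.    2.2  10.2] w 17.2 45.006099343299866 q7 [-112.]
moment about ring 0.032
handle ((515.9575805664062, -58.769020080566406), (21.08529281616211, 87.04875183105469), 69.0414047241211) 248 [ 0.47538467 -0.08331408  0.068     ] [ 0.55355703 -0.03688136  0.068     ]
pca yaw -23.51567885924236
```

```bash
python3 - <<'E'
from h import *
for f,z,T in(("scene1",.1150,(488.8,-57.4)),("s5",.067,(553.7,-59.2)),("s6",.067,(544.9,-74.2)),("s7",.067,(548.6,-74.9))):
    p=np.load(f"pics/{f}.npz")['p']
    hsv=cv2.cvtColor(p,cv2.COLOR_BGR2HSV);h,s,v=[hsv[...,i].astype(int) for i in range(3)]
    uv=np.argwhere(((h<6)|(h>172))&(s>140)&(v>90))[:,::-1];W=at_z("scene",uv,z)[:,:2]*1e3
    k=np.hypot(*(W-T).T)<110
    W=W[k].astype(np.float32);b=cv2.boxPoints(cv2.minAreaRect(W));d=np.hypot(*(b-T).T);i=d.argsort()[2:];e=b[i].mean(0);v=T-e
    print(f,k.sum(),"end",e,"TCP-end",np.hypot(*v),"yaw end->TCP",np.degrees(np.arctan2(v[1],v[0])),"width",np.hypot(*(b[i[0]]-b[i[1]])),"end-ring",np.hypot(*(np.array([630.7,-103.8])-e)))
E
```

```text
scene1 282 end [418.59042  -28.060564] TCP-end 76.09327909152373 yaw end->TCP -22.67925380287007 width 20.65729 end-ring 225.22640734769135
s5 238 end [486.93225  -15.758109] TCP-end 79.65632551943017 yaw end->TCP -33.04971204970593 width 18.805378 end-ring 168.58392632097775
s6 229 end [472.0249  -44.39074] TCP-end 78.73609003174602 yaw end->TCP -22.246814938185732 width 19.632072 end-ring 169.43213053136463
s7 232 end [475.31055  -45.154053] TCP-end 79.09592478813886 yaw end->TCP -22.090728830617554 width 19.27799 end-ring 166.0880166452988
```

drive_tool(moves=[[[-2, 0, 0], [0, 0, 0], 1], [[0.05, -3.05, 0], [0, 0, 0.035], 1], [[0.05, -3.05, 0], [0, 0, 0.035], 1], [[0.05, -3.05, 0], [0, 0, 0.035], 1], [[0, 0, 0], [0, 0, 0], 1], [[0, 0, 0], [0, 0, 0], 1]])

```text
time_s: 19.97
tool_pos: [0.5517, -0.0672, 0.0839]
tool_rot: [179.9, 0.1, -25.2]
force: [-6.6, -0.0, 5.9]
grip_width: 0.0172
grasp_force: 45.0
```

```bash
python3 -c "from st import *;st(86);mom()"
```

```text
t 19.97 tcp [551.7 -67.2  83.9] yaw -25.24 jaw->ring along x 1.1, tool y -0.6 f [-6.6 -0.   5.9] w 17.2 45.00932157039642 q7 [-119.]
moment about ring 0.181
```

drive_tool(moves=[[[0.05, -3.05, 0], [0, 0, 0.035], 1], [[0, 0, 0], [0, 0, 0], 1], [[0, 0, 0], [0, 0, 0], 1]])

```text
time_s: 20.22
tool_pos: [0.553, -0.0648, 0.0838]
tool_rot: [179.9, 0.1, -27.2]
force: [-5.4, -1.0, 5.5]
grip_width: 0.0172
grasp_force: 45.0
```

```bash
python3 -c "from st import *;st(86);mom()"
```

```text
t 20.22 tcp [553.  -64.8  83.8] yaw -27.24 jaw->ring along x 1.0, tool y -0.9 f [-5.4 -1.   5.5] w 17.2 45.003944635391235 q7 [-121.]
moment about ring 0.28
```

drive_tool(moves=[[[-0.4, -4, 0], [0, 0, 0.035], 1], [[0, -4, 0], [0, 0, 0.035], 1], [[0, 0, 0], [0, 0, 0], 1], [[0, 0, 0], [0, 0, 0], 1]])

```text
time_s: 20.55
tool_pos: [0.5559, -0.0598, 0.0839]
tool_rot: [179.7, 0.1, -31.3]
force: [-5.2, -4.1, 6.6]
grip_width: 0.017
grasp_force: 45.0
```

```bash
python3 -c "from st import *;st(86);mom()"
```

```text
t 20.55 tcp [555.9 -59.8  83.9] yaw -31.31 jaw->ring along x 0.7, tool y -1.3 f [-5.2 -4.1  6.6] w 17.0 45.03331661224365 q7 [-126.]
moment about ring 0.655
```

drive_tool(moves=[[[0, -4, 0], [0, 0, 0.025], 1], [[0, 0, 0], [0, 0, 0], 1], [[0, 0, 0], [0, 0, 0], 1]])

```text
time_s: 20.8
tool_pos: [0.5572, -0.0581, 0.0838]
tool_rot: [179.5, 0.1, -32.8]
force: [-9.0, -7.1, 7.9]
grip_width: 0.0172
grasp_force: 45.1
```

```bash
python3 -c "
from st import *;st(86);mom();print(env.get_obs()['wrist_torque'])
from hy import *
hy('8')"
```

```text
t 20.8 tcp [557.2 -58.1  83.8] yaw -32.79 jaw->ring along x 0.6, tool y -1.4 f [-9.  -7.1  7.9] w 17.2 45.05910873413086 q7 [-128.]
moment about ring 1.109
[-1.6460208   2.08613768  0.17269741]
handle ((531.3074340820312, -38.5966796875), (19.3302059173584, 96.84778594970703), 56.7603645324707) 267 [ 0.48907082 -0.07152656  0.068     ] [ 0.56762279 -0.00619501  0.068     ]
pca yaw -35.35886146624929
```

drive_tool(moves=[[[0.2, 9, 0], [0, 0, -0.073], 1], [[0.2, 7, 0], [0, 0, -0.073], 1], [[0.2, 6.3, 0], [0, 0, -0.073], 1], [[0, 0, 0], [0, 0, 0], 1], [[0, 0, 0], [0, 0, 0], 1], [[0, 0, 0], [0, 0, 0], 1]])

```text
time_s: 21.35
tool_pos: [0.5486, -0.074, 0.0839]
tool_rot: [179.9, 0.1, -20.2]
force: [-5.1, -1.1, 5.0]
grip_width: 0.0173
grasp_force: 45.0
```

```bash
python3 -c "from st import *;st(86);mom()"
```

```text
t 21.35 tcp [548.6 -74.   83.9] yaw -20.25 jaw->ring along x 1.3, tool y -0.5 f [-5.1 -1.1  5. ] w 17.3 45.02452790737152 q7 [-113.]
moment about ring 0.295
```

drive_tool(moves=[[[-3, -0.3, 0], [0, 0, -0.015], 1], [[-5, 0, 0], [0, 0, 0], 1], [[-6, 0, 0], [0, 0, 0], 1], [[-6, 0, 0], [0, 0, 0], 1], [[-8, 0, 0], [0, 0, 0], 1], [[-8, 0, 0], [0, 0, 0], 1], [[-8, 0, 0], [0, 0, 0], 1], [[-10, 0, 0], [0, 0, 0], 1], [[-12, 0, 0], [0, 0, 0], 1], [[0, 0, 0], [0, 0, 0], 1]])

```text
time_s: 22.18
tool_pos: [0.4848, -0.0504, 0.0839]
tool_rot: [179.9, 0.1, -19.2]
force: [-1.4, 1.4, -0.2]
grip_width: 0.0169
grasp_force: 45.0
```

drive_tool(moves=[[[0, 0, -20], [0, 0, 0], 1], [[0, 0, -30], [0, 0, 0], 1], [[-9.6, -35.5, 0], [0, 0, 0], 1], [[-9.6, -35.5, 0], [0, 0, 0], 1], [[-9.6, -35.5, 0], [0, 0, 0], 1], [[-9.6, -35.5, 0], [0, 0, 0], 1], [[-9.6, -35.5, 0], [0, 0, 0], 1], [[-9.6, -35.5, 0], [0, 0, 0], 1], [[0, 0, 0], [0, 0, 0], 1], [[0, 0, 0], [0, 0, 0], 1], [[0, 0, 0], [0, 0, 0], 1]])

```text
time_s: 23.1
tool_pos: [0.5022, 0.1679, 0.133]
tool_rot: [179.9, 0.1, -19.2]
force: [0.0, -0.4, -1.0]
grip_width: 0.017
grasp_force: 45.0
```

```bash
python3 - <<'E'
from st import *
st()
from meas import *
run('9')
a,b,c=[np.load(f"pics/{f}.npz")['p'] for f in("scene0","scene9","scene4")]
q=proj("scene",[[.6307,-.1038,.060]])[0];print(q)
u,v=q.astype(int);W=slice(v-4,v+9);H=slice(u-14,u+15)
for n,p in(("init",a),("now",b),("loose",c)):
    h=cv2.cvtColor(p,cv2.COLOR_BGR2HSV);m=(abs(h[W,H,0].astype(int)-20)<6)&(h[W,H,1]>110);g=p[W,H,2];print(n);print("\n".join("".join(f"{int(x):4d}" if y else "   ." for x,y in zip(r,s)) for r,s in zip(g,m)))
E
```

```text
t 23.1 tcp [502.2 167.9 133. ] yaw -19.24 jaw->ring along x 121.7, tool y 214.2 f [ 0.  -0.4 -1. ] w 17.0 44.99839782714844 q7 [-138.]
top marker 25.1 peak 25.0 76
top bright r24-35 {-60: 198, -56: 191, -52: 186, -48: 182, -44: 176, -40: 169, -36: 160, -32: 154, -28: 153, -24: 153, -20: 151, -16: 150, -12: 154, -8: 155, -4: 159, 0: 164, 4: 185, 8: 202, 12: 205, 16: 198, 20: 203, 24: 244, 28: 254, 32: 244, 36: 222, 40: 210, 44: 202, 48: 212, 52: 224, 56: 228, 60: 231}
scene marker 16.0 peak 60.0 9
scene bright r24-35 {-60: 224, -56: 226, -52: 221, -48: 207, -44: 188, -40: 131, -36: 51, -32: 30, -28: 71, -24: 120, -20: 126, -16: 87, -12: 51, -8: 38, -4: 39, 0: 36, 4: 33, 8: 33, 12: 33, 16: 34, 20: 34, 24: 34, 28: 34, 32: 33, 36: 34, 40: 34, 44: 34, 48: 34, 52: 34, 56: 34, 60: 34}
[287.94068548 172.30639364]
init
   .   .   .   .   .   .   .   .   .   .   .   .   .   .   .   .   .   .   .   .   .   .   .   .   .   .   .   .   .
   .   .   .   .   .   .   .   .   .   .   .   .   .   .   .   .   .   .   .   .   .   .   . 252   .   .   .   .   .
   .   .   .   .   .   .   .   .   .   .   .
[... 3594 characters left out ...]
  .   .   .   .   .   .   .   .  86 100 100   .   .   .   .   .   .   .   .   .  29  85  91   .   .   .   .   .   .
   .   .   .   .   .   .   .   .   .  91 100 101  97  97   .   .  97  90  92  81  75   .   .   .   .   .   .   .   .
   .   .   .   .   .   .   .   .   .   .   .   .   .   .   .   .   .   .   .   .   .   .   .   .   .   .   .   .   .
   .   .   .   .   .   .   .   .   .   .   .   .   .   .   .   .   .   .   .   .   .   .   .   .   .   .   .   .   .
   .   .   .   .   .   .   .   .   .   .   .   .   .   .   .   .   .   .   .   .   .   .   .   .   .   .   .   .   .
   .   .   .   .   .   .   .   .   .   .   .   .   .   .   .   .   .   .   .   .   .   .   .   .   .   .   .   .   .
```

```bash
python3 - <<'E'
from h import *
for n,f in(("top","top9"),("top","top4"),("scene","scene4")):
    g=np.load(f"pics/{f}.npz")['p'].astype(np.float32)
    for ax in((.6307,-.1038),(.6297,-.1028)):
        def prof(r,z,A):
            q=proj(n,[[ax[0]+r*np.cos(a),ax[1]+r*np.sin(a),z] for a in np.radians(A)]).astype(np.float32);return cv2.remap(g,q[:,:1].copy(),q[:,1:].copy(),cv2.INTER_CUBIC).reshape(-1,3)
        A=np.arange(5,50,.5);o=[]
        for r in(.024,.027,.030,.033,.036):
            w=prof(r,.079,A).min(1);w=np.clip(w-np.percentile(w,60),0,None)*(abs(A-27)<11);o.append(round((w*A).sum()/w.sum(),1))
        m=[]
        for r in(.040,.043,.046,.049,.052):
            p=prof(r,.0755,A);w=p[:,2]-p[:,0];w=np.clip(w-.4*w.max(),0,None);m.append(round((w*A).sum()/w.sum(),1))
        print(f,ax,"pointer",o,"marker",m)
E
```

```text
top9 (0.6307, -0.1038) pointer [np.float64(30.1), np.float64(29.7), np.float64(28.7), np.float64(27.5), np.float64(26.1)] marker [np.float64(25.3), np.float64(25.1), np.float64(25.1), np.float64(25.3), np.float64(25.0)]
top9 (0.6297, -0.1028) pointer [np.float64(27.4), np.float64(26.4), np.float64(26.2), np.float64(25.3), np.float64(24.5)] marker [np.float64(23.5), np.float64(23.3), np.float64(23.5), np.float64(23.7), np.float64(23.6)]
top4 (0.6307, -0.1038) pointer [np.float64(28.6), np.float64(28.2), np.float64(27.6), np.float64(26.9), np.float64(25.4)] marker [np.float64(25.2), np.float64(24.9), np.float64(25.2), np.float64(25.3), np.float64(25.2)]
top4 (0.6297, -0.1028) pointer [np.float64(25.4), np.float64(25.3), np.float64(25.0), np.float64(24.7), np.float64(23.8)] marker [np.float64(23.4), np.float64(23.1), np.float64(23.6), np.float64(23.8), np.float64(23.8)]
scene4 (0.6307, -0.1038) pointer [np.float64(28.5), np.float64(28.4), np.float64(28.4), np.float64(27.5), np.float64(19.0)] marker [np.float64(28.0), np.float64(27.2), np.float64(27.5), np.float64(27.6), np.float64(27.6)]
scene4 (0.6297, -0.1028) pointer [np.float64(25.2), np.float64(25.4), np.float64(25.9), np.float64(25.4), np.float64(19.8)] marker [np.float64(26.3), np.float64(25.6), np.float64(25.7), np.float64(26.0), np.float64(26.1)]
```

drive_tool(moves=[[[0, 0, 30], [0, 0, 0], 1], [[0, 0, 35], [0, 0, 0], 1], [[0, 0, 25], [0, 0, 0], 1], [[0, 0, 11], [0, 0, 0], 1], [[0, 0, 0], [0, 0, 0], 1], [[0, 0, 0], [0, 0, 0], 1]])

```text
time_s: 23.7
tool_pos: [0.5034, 0.1677, 0.0332]
tool_rot: [180.0, 0.0, -19.4]
force: [0.3, 0.0, -1.2]
grip_width: 0.0174
grasp_force: 44.9
```

drive_tool(moves=[[[0, 0, 2], [0, 0, 0], 1], [[0, 0, 1], [0, 0, 0], 1], [[0, 0, 0], [0, 0, 0], 1], [[0, 0, 0], [0, 0, 0], 1]])

```text
time_s: 24.03
tool_pos: [0.5036, 0.1684, 0.0307]
tool_rot: [-180.0, -0.1, -19.3]
force: [0.2, 0.1, -2.1]
grip_width: 0.0171
grasp_force: 44.9
```

drive_tool(moves=[[[0, 0, 1.5], [0, 0, 0], 1], [[0, 0, 0.7], [0, 0, 0], 1], [[0, 0, 0], [0, 0, 0], 1], [[0, 0, 0], [0, 0, 0], 1], [[0, 0, 0], [0, 0, 0], 0.4], [[0, 0, 0], [0, 0, 0], 0.4], [[0, 0, 0], [0, 0, 0], 0.4], [[0, 0, 0], [0, 0, 0], 0.4], [[0, 0, 0], [0, 0, 0], 0.4]])

```text
time_s: 24.78
tool_pos: [0.5029, 0.1684, 0.0275]
tool_rot: [180.0, 0.0, -19.3]
force: [-0.2, 0.4, -0.3]
grip_width: 0.0425
grasp_force: 0.0
```

drive_tool(moves=[[[0, 0, -15], [0, 0, 0], 0.4], [[0, 0, -35], [0, 0, 0], 0.4], [[0, 0, -40], [0, 0, 0], 0.4], [[0, 0, -40], [0, 0, 0], 0.4], [[0, -40, 0], [0, 0, 0], 0.4], [[0, -40, 0], [0, 0, 0], 0.4], [[0, 0, 0], [0, 0, 0], 0.4], [[0, 0, 0], [0, 0, 0], 0.4], [[0, 0, 0], [0, 0, 0], 0.4]])

```text
time_s: 25.53
tool_pos: [0.5289, 0.2436, 0.1569]
tool_rot: [179.9, 0.1, -19.2]
force: [0.7, -0.8, 0.3]
grip_width: 0.052
grasp_force: 0.0
```

```bash
python3 - <<'E'
from st import *
st()
for n in("top","scene"):
    p,d=env.read_camera(n);np.savez(f"pics/{n}10.npz",p=p,d=d);C=cloud(n,d)
    hsv=cv2.cvtColor(p,cv2.COLOR_BGR2HSV);m=((hsv[...,0]<6)|(hsv[...,0]>172))&(hsv[...,1]>140)&(hsv[...,2]>70)
    k=m&(abs(C[...,0]-.5)<.12)&(abs(C[...,1]-.17)<.1)&(d>0);P=C[k]
    if len(P)>20:print(n,len(P),"handle z med",np.median(P[:,2]),cv2.minAreaRect((P[:,:2]*1e3).astype(np.float32)))
    for q in((.584,.140),(.60,.165),(.572,.115)):
        i,j=proj(n,[[*q,.01]])[0].round().astype(int)[::-1];print(n,q,C[i,j].round(4),p[i,j])
E
```

```text
t 25.53 tcp [528.9 243.6 156.9] yaw -19.23 jaw->ring along x 121.5, tool y 294.5 f [ 0.7 -0.8  0.3] w 52.0 0.0 q7 [-147.]
top 304 handle z med 0.01159496227694079 ((460.4276123046875, 161.6380615234375), (147.290283203125, 74.85425567626953), 22.868267059326172)
top (0.584, 0.14) [ 0.5854  0.1423 -0.0042] [41 41 43]
top (0.6, 0.165) [0.6014 0.1641 0.0093] [163 165 161]
top (0.572, 0.115) [0.5732 0.115  0.006 ] [172 176 171]
scene 698 handle z med 0.009225965243533085 ((520.4453735351562, 171.8441162109375), (81.86011505126953, 179.6938934326172), 65.11363983154297)
scene (0.584, 0.14) [0.4912 0.2281 0.2205] [128 128 124]
scene (0.6, 0.165) [0.6003 0.1637 0.0084] [103 104  99]
scene (0.572, 0.115) [0.4796 0.2125 0.2265] [70 65 63]
```

```bash
python3 -c "
from cell import env
print(env.sign_off())"
```

```text
the job is handed in; nothing more can be done
None
```

I loosened the lock ring, turned the pointer to within about 1 mm of the orange marker, retightened the ring to its stop, and left the spanner flat on the bench; handed in at about 25.6 s, with no verdict returned.

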